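# Slide a served slate out over the pass and ring

## Robot

A 6-joint arm with a two-finger parallel gripper is mounted at the origin on the work surface. World frame = base frame: x ahead of the robot, y to its left, z up, the work surface at z = 0. Lengths are in m, angles in rad, forces in N, time in s.
With the tool pointing down it reaches from about 0.35 to 0.775 m from the base axis. Payload 5.5 kg.
Tool frame: the origin (TCP) lies on the front face of the gripper's body, between the roots of the fingers; the fingertips stand 73 mm ahead of it and the grasp point (between the pads) lies 54 mm ahead of it (env.grip_depth is the distance from the TCP to the grasp point, in m); y points along the fingers, x is the direction in which the jaws open and shut, and the axes are right-handed (so a half turn about y gives the same grasp; the last joint's range is limited). The gripper opens to 85 mm and grips with 20 to 120 N. Pads are 22 mm wide; open, the fingers measure 114 mm over their backs; the gripper's body (76 mm by 85 mm) begins 54 mm behind the grasp point. The pads swing forward as they close: fully open they stand 13 mm farther back than shut.
Start: joints at [-1.305, 0.313, 0.046, 1.304, 0, 1.431], TCP at [0.227, -0.528, 0.304] pointing down, gripper open.
Joint ranges: [-2.76, 2.76], [-0.86, 1.69], [-1.03, 1.26], [-2.2, 2.34], [-1.47, 1.5], [-3.14, 3.14]. Speed limits (rad/s): [2.57, 2.57, 3.14, 3.14, 3.14, 3.14].

## Interface

Orientations are given as a rotation vector (axis times angle).
In Python, from bench import env gives the robot as it stands.
- The arm moves only by the shell command python3 -m creep 'ROWS' [FORCE]. ROWS is JSON, a list of rows, each a list of 5 numbers: the opening in per cent of the stroke, from 0 (shut) to 100 (fully open), then the shift along the tool's x, y, z in cm, then the turn about the tool's y in rad. A call has 1 to 5 rows; each row shifts and turns the commanded pose from where the row before left it, along the tool's axes as they then stand; what a row does not reach is not made up. A row lasts 1/8 s, in which the tool goes at most 62.5 mm and 10.7 degrees, less where a joint would pass 70% of its speed; a pose out of reach is approached as far as the arm can. A call is refused whole if a number of a shift passes 6.25 or a number of a turn 0.188, either way. A call with a gripper value outside its range is refused whole. The fingers move at their own pace and stop on an object; FORCE is the grip in N (left out, the last holds). Time passes only in rows, so rows that do not move let the fingers close. It gives the time, the measured TCP pose, the force and the opening at its end, in the units of the state.
- env.state(): the state, without advancing time (a new reading comes with each control period).
- env.camera(name): name is "scene" or "top" or "wrist"; returns a dict with "img" (480x640x3 uint8, red, green, blue), "depth" (480x640 float32, m along the optical axis (not along the pixel's ray), 0 where there is no reading), "K" (3x3 intrinsics, pixels), "k1" (the pictures are not rectified: a ray, as slopes to the right and down, at radius r is drawn at 1 + k1 r^2 times it, then the intrinsics apply), "position" and "orientation" of the camera in the world. Camera axes: x right, y up, looking along -z (the intrinsics and any distortion apply to the point x, -y, -z); pixel columns grow to the right and rows downward; lengths in m; the calibration is good to about 2 mm. A picture is of the moment at which its call begins.
- env.hand_in(): hands the job in, once; it reports no verdict.
The state is a dict: "t": time; "joint_pos": joint angles; "qd": joint speeds; "joint_efforts": joint torques, N m; "eef_pos": TCP position; "tcp_rot": TCP orientation; "contact_force": force on the tool from outside, world axes, zero at the start; "moment": the same for the moment, N m; "gripper_width": opening from 0.0 (shut) to 1.0 (fully open).
Only numpy, scipy, OpenCV 4.12 (cv2) and the standard library are available. Lean on these libraries where they do the work, as an engineer would, in place of code of your own. Each camera call takes 0.05 s, during which the arm holds its last target. There are 200 camera calls.

## Task

The slate with the boxed cheese and the little jar on it is ready for collection: push it with the fingertips towards the far, customers' edge of the raised serving shelf until it sticks out about 4 cm over that edge and lies square to it, so that the customer can get a hand under it. Then ring the counter bell for the customer by pressing its plunger down with a fingertip. Do not lift or carry anything, do not touch the cheese or the jar, which stay standing on the slate, and leave everything else where it is.

Things in the scene. Friction and masses are not known exactly. Their poses are not given: they have to be found in the camera images.
- slate: the slate that carries the cheese and the little jar: a flat dark slab 150 mm (its x) by 210 mm (its y), 9 mm thick, about 0.7 kg (0.95 kg with its load); lies loose on the serving shelf. Origin: centre of its underside. Its x axis points roughly to the customers' edge (within 0.3 rad of world x at the start, within 0.2 rad of the shelf's x), z up. It slides when pushed with 3 to 8 N. Other, bare slates are stacked on the counter behind and left; they are no part of the job
- slate_front (a point): mid-point of the slate's long side nearest the customers (+75 mm along the slate's x), at half its thickness
- slate_rear (a point): mid-point of the slate's long side nearest the robot (-75 mm along the slate's x), at half its thickness (4.5 mm above the shelf top)
- shelf: raised stainless serving shelf, fixed on the counter: top 340 mm (its x) by 800 mm (its y), flat and free of lips, 100 mm above the counter. Origin: centre of its footprint at counter height; x points to the customers, away from the robot
- shelf_edge (a point): middle of the shelf's customers' edge (the far edge, with the black ticket rail under it), at the height of the shelf top; x points horizontally outward over the edge at right angles to it, y runs along the edge, z up. So the overhang is how far the slate's front lies along this x
- cheese: small round cheese in a thin wooden box, 84 mm across, 32 mm tall, 0.15 kg, standing loose on the slate about 50 mm left or right of its middle; its nearest side stands at least 20 mm in from the slate's long sides. Origin: centre of its underside
- chutney: little amber jar with brass lid, 42 mm across, 46 mm tall, 0.09 kg, standing loose on the other half of the slate. Origin: centre of its underside
- bell_top (a point): middle of the top of the plunger of the counter bell: a chromed dome 76 mm across on a black foot 84 mm across, fixed on the serving shelf near its left or right end. The plunger is a round steel button 20 mm across, its top about 64 mm above the shelf top; the dome's top lies 12 to 18 mm below it
- bell_plunger (a joint): travel of the bell's plunger, m: 0 up, 0.005 fully down; a spring brings it back up; it takes 1.3 N to start and about 4.6 N fully down; the bell sounds from 0.003
- yoghurt_jar: tall cream-coloured yoghurt jar with black lid, 76 mm across, 115 mm tall; stands on the serving shelf, at the end where the bell is not. Origin: centre of its underside
- tub: white tub with black lid, 70 mm across, 70 mm tall; stands near the robot's edge of the serving shelf, left of the slate. Origin: centre of its underside
- honey_jar: amber honey jar with white lid, 56 mm across, 75 mm tall; stands near the robot's edge of the serving shelf, right of the slate. Origin: centre of its underside
- mini_cheese: small foil-wrapped round cheese, 64 mm across, 26 mm tall; lies on the serving shelf at its left end, near the robot's edge, beside the tub. Origin: centre of its underside
- butter: foil-wrapped butter pack, 65 x 110 x 36 mm; on the counter top beyond the serving shelf, near the counter's far side, right of the middle. Origin: centre of its underside
- cheese_knife: cheese knife with dark wooden handle, about 240 mm long, 20 mm high; lies crosswise on the counter top beyond the serving shelf, left of the middle. Origin: centre of its underside

How it is judged:
On the way, in this order (a step that is already met when the one before it is completed fails the run):
1. the slate lies still, square to the customers' edge and about 4 cm out over it (x of slate_front in the frame of shelf_edge between 0.028 and 0.052 m and angle between the x axis of slate and the x axis of shelf, either way round below 0.12 rad and z of slate_rear in the frame of shelf_edge between -0.006 and 0.016 m and angle between slate's own z axis and vertical below 0.06 rad and linear speed of slate below 0.01 m/s and angular speed of slate below 0.08 rad/s), for 0.2 s.
2. the bell's plunger is pressed down by the fingers (value of joint bell_plunger above 0.003 m and contact force between the fingers and bell_plunger above 0.5 N), for 0.02 s.
At the end, for the whole second after the job is handed in: The slate lies flat and at rest on the serving shelf with its front side 28 to 52 mm out over the customers' edge and square to it within 0.12 rad (7 degrees), the cheese and the little jar stand upright on it, and the bell's plunger, pressed 3 mm or more after the slate was in place, is up again (all of step 1 and x of cheese in the frame of slate between -0.045 and 0.045 m and y of cheese in the frame of slate between -0.085 and 0.085 m and z of cheese in the frame of slate between 0.003 and 0.016 m and angle between each of cheese, chutney's own z axis and vertical below 0.15 rad and x of chutney in the frame of slate between -0.045 and 0.045 m and y of chutney in the frame of slate between -0.085 and 0.085 m and z of chutney in the frame of slate between 0.003 and 0.016 m and value of joint bell_plunger below 0.001 m); the robot touches nothing.
It fails at once if the slate is lifted, tipped or dropped (z of slate_rear in the frame of shelf_edge above 0.02 m or z of slate_rear in the frame of shelf_edge below -0.015 m or angle between slate's own z axis and vertical above 0.15 rad).
It fails at once if the slate is pushed with the arm or the gripper's body instead of the fingers (contact force between the arm and slate above 2 N).
It fails at once if the robot touches the cheese or the little jar (contact force between any of the fingers, the arm and cheese above 0.5 N or contact force between any of the fingers, the arm and chutney above 0.5 N).
It fails at once if the cheese or the little jar is lifted, knocked over or pushed off the slate (angle between any of cheese, chutney's own z axis and vertical above 0.5 rad or z of any of cheese, chutney in the frame of slate above 0.03 m or z of any of cheese, chutney in the frame of slate below -0.01 m).
It fails at once if anything else on the counter or shelf is moved by more than 20 mm (distance of any of yoghurt_jar, tub, honey_jar, mini_cheese, butter, cheese_knife from where it was at the start of the episode above 0.02 m).
It also fails if it takes over 51 s, if anything falls off the work surface, if the arm or the gripper's body presses on something with over 40 N, if the wrist force passes 120 N, or if a joint passes its speed limit or range.

## Working session

There is one attempt and no reset: what is moved stays moved. The work goes in short steps, Python scripts to look and compute and a shell command to move; the robot and the scene stay as the last step left them, time stands still between calls to the robot, and variables do not carry over. Pictures are saved under pics/ and viewed, on a budget of 10 in all, crops included, one or two more only if the job needs it, and the job is handed in when it is done.

```bash
ls; mkdir -p pics; cat > h.py <<'E'
import numpy as np,cv2
from scipy.spatial.transform import Rotation as R
from bench import env
def cloud(c):
    h,w=c["depth"].shape;K=c["K"];u,v=np.meshgrid(np.arange(w),np.arange(h))
    xd=(u-K[0][2])/K[0][0];yd=(v-K[1][2])/K[1][1];x,y=xd.copy(),yd.copy()
    for _ in range(8):
        f=1+c["k1"]*(x*x+y*y);x=xd/f;y=yd/f
    d=c["depth"];P=np.stack([x*d,-y*d,-d],-1)
    o=np.array(c["orientation"])
    M=o if o.shape==(3,3) else (R.from_rotvec(o) if o.size==3 else R.from_quat(o)).as_matrix()
    return P@M.T+np.array(c["position"])
E
python3 - <<'E'
from h import *
s=env.state();print(s)
for n in("top","scene"):
    c=env.camera(n);print(n,c["position"],c["orientation"],c["k1"],c["K"])
    cv2.imwrite(f"pics/{n}0.png",c["img"][:,:,::-1]);np.savez(f"pics/{n}0.npz",P=cloud(c),img=c["img"],d=c["depth"])
    P=cloud(c)[c["depth"]>0];print(np.histogram(P[:,2],bins=np.arange(-.05,.4,.01)))
E
```

```text
pics
{'t': 0.0, 'joint_pos': array([-1.30459936e+00,  3.14037544e-01,  4.49756556e-02,  1.30358859e+00,
       -5.45353400e-05,  1.43119170e+00]), 'qd': array([ 0.00130218, -0.00196726, -0.0002673 , -0.00052279,  0.00022498,
       -0.00152992]), 'joint_efforts': array([ 9.64690917e-04, -4.80630398e+01,  2.98531258e+01,  1.94424408e-02,
       -8.41482711e-05,  1.28632482e-05]), 'eef_pos': array([ 0.2268616 , -0.52794537,  0.30298625]), 'tcp_rot': array([-1.37306879,  0.90631663, -0.90396795]), 'contact_force': array([-0.41561349,  0.75444113, -0.02904223]), 'moment': array([-0.02820758,  0.06905081, -0.02527227]), 'gripper_width': 1.0011025044586863}
top [0.34911647 0.03112744 1.17098042] [ 0.17845598 -0.17270331 -1.49881126] 0.039220054054771025 [[539.21414506   0.         312.81980943]
 [  0.         539.21414506 249.5933295 ]
 [  0.           0.           1.        ]]
(array([    0,     0,     0,     0, 49567, 62382,  3305,  9434,  5305,
        1502,  2793,  2037,  2136,  3484, 25019, 47650,  2502,  1217,
        1020,  1623,   408,   731,  1334,   177,   125,    64,  1035,
    
[... 1615 characters left out ...]
-18,  1.0000000e-02,  2.0000000e-02,
        3.0000000e-02,  4.0000000e-02,  5.0000000e-02,  6.0000000e-02,
        7.0000000e-02,  8.0000000e-02,  9.0000000e-02,  1.0000000e-01,
        1.1000000e-01,  1.2000000e-01,  1.3000000e-01,  1.4000000e-01,
        1.5000000e-01,  1.6000000e-01,  1.7000000e-01,  1.8000000e-01,
        1.9000000e-01,  2.0000000e-01,  2.1000000e-01,  2.2000000e-01,
        2.3000000e-01,  2.4000000e-01,  2.5000000e-01,  2.6000000e-01,
        2.7000000e-01,  2.8000000e-01,  2.9000000e-01,  3.0000000e-01,
        3.1000000e-01,  3.2000000e-01,  3.3000000e-01,  3.4000000e-01,
        3.5000000e-01,  3.6000000e-01,  3.7000000e-01,  3.8000000e-01,
        3.9000000e-01]))
```

View pics/top0.png

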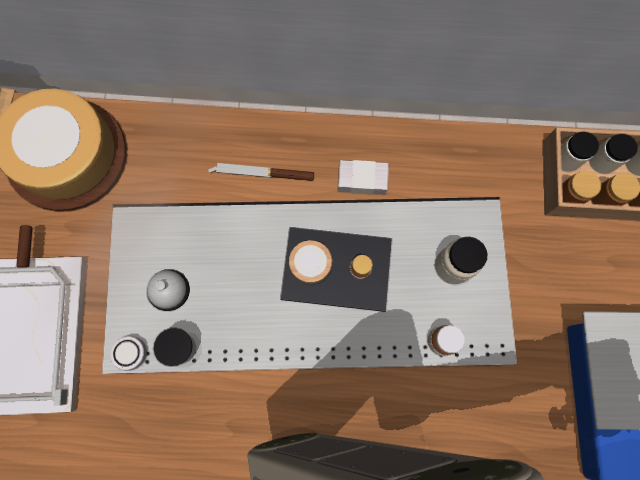

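View pics/scene0.png

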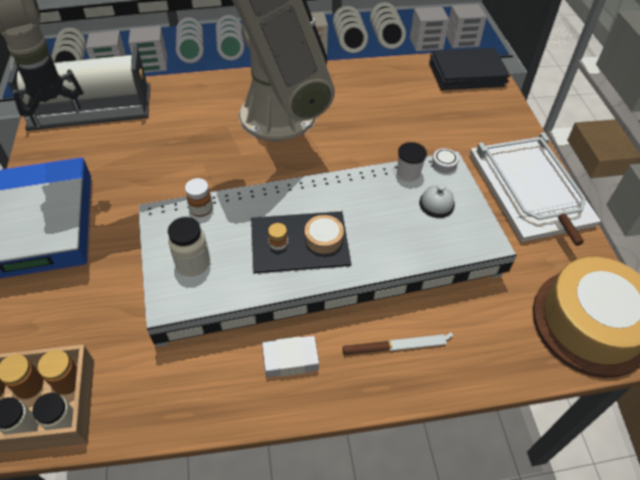

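The top view shows the slate at about (336,269), with the cheese at (310,261) and the little jar at (361,265). The bell is at left (168,289, plunger about (162,284)). The shelf's far edge runs from (113,206) to (500,199). The scene view agrees.

```bash
cat >> h.py <<'E'
def ray(c,uv,z):
    K=np.array(c["K"]);p=(np.atleast_2d(uv).astype(float)-K[:2,2])/[K[0,0],K[1,1]];q=p.copy()
    for _ in range(10): q=p/(1+c["k1"]*(q**2).sum(1,keepdims=True))
    M=R.from_rotvec(c["orientation"]).as_matrix()
    d=np.c_[q[:,0],-q[:,1],-np.ones(len(q))]@M.T;o=np.array(c["position"])
    return o+d*((z-o[2])/d[:,2])[:,None]
def slate(c,zt=.109):
    g=c["img"].max(2);P=cloud(c)
    near=(abs(P[...,2]-zt)<.05)&(P[...,1]<.16)&(P[...,1]>-.17)
    m=((g<75)&near).astype(np.uint8)
    m=cv2.morphologyEx(m,cv2.MORPH_OPEN,np.ones((5,5)))
    cs=cv2.findContours(m,cv2.RETR_EXTERNAL,cv2.CHAIN_APPROX_NONE)[0];k=max(cs,key=cv2.contourArea)
    W=ray(c,k[:,0],zt)[:,:2];r=cv2.minAreaRect((W*1000).astype(np.float32));return r,W,k
def edge(c,z=.1):
    # shelf far edge: top-surface points' max x per y bin
    P=cloud(c);q=(abs(P[...,2]-z)<.006)&(c["img"].min(2)>90)
    X=P[q];out=[]
    for y in np.arange(-.3,.35,.02):
        s=X[abs(X[:,1]-y)<.005]
        if len(s)>20: out.append((np.percentile(s[:,0],99.5),y))
    return np.array(out)
E
python3 - <<'E'
from h import *
c=env.camera("top");P=cloud(c)
print("shelf z",P[325,250],P[240,220],P[240,420],"slate z",P[295,330],"counter",P[420,150])
r,W,k=slate(c);print("slate",r,cv2.boundingRect(k))
e=edge(c);a=np.polyfit(e[:,1],e[:,0],1);print("edge x=a*y+b",a,np.abs(np.polyval(a,e[:,1])-e[:,0]).max(),len(e))
print("rays edge",ray(c,[(113,206.5),(300,203),(499,199.5)],.1))
B=P[262:318,140:196].reshape(-1,3);B=B[B[:,2]>.11];t=B[B[:,2]>B[:,2].max()-.006];print("bell top",t.mean(0),B[:,2].max(),len(t))
for n,(u,v),h in(("cheese",(310,261),20),("jar",(361,265),10),("tub",(173,347),16),("honey",(450,340),14),("yog",(468,257),18)):
    Q=P[v-h:v+h,u-h:u+h].reshape(-1,3);z=np.percentile(Q[:,2],90);Q=Q[Q[:,2]>z-.008];print(n,(Q.min(0)+Q.max(0))/2,np.ptp(Q,0))
E
```

```text
shelf z [0.43448299 0.1570541  0.09831567] [0.60223277 0.23357567 0.10024888] [ 0.62953637 -0.17456545  0.09817288] slate z [0.5028385  0.00306811 0.10775891] counter [ 0.23591947  0.3560791  -0.00080588]
slate ((556.9690551757812, -6.649757385253906), (207.2818603515625, 149.27542114257812), 87.25574493408203) (281, 228, 110, 83)
edge x=a*y+b [-0.08643694  0.69644941] 0.0018699670667028379 33
rays edge [[ 0.65862928  0.46004738  0.1       ]
 [ 0.6920335   0.07615129  0.1       ]
 [ 0.72630478 -0.3353543   0.1       ]]
bell top [0.34911647 0.03112744 1.17098042] 1.1709804212477712 14
cheese [0.4764098  0.04773371 0.65334603] [0.25458667 0.07810001 1.03526879]
jar [ 0.46368434 -0.01918767  0.66059552] [0.22913573 0.10063023 1.02076979]
tub [0.37978387 0.17368112 0.6680296 ] [0.06133479 0.28510736 1.00590164]
honey [ 0.40019001 -0.10527639  0.67001913] [0.10214708 0.27280767 1.00192259]
yog [ 0.47848791 -0.11960311  0.69001035] [0.25874289 0.30146111 0.96194014]
```

```bash
python3 - <<'E'
from h import *
c=env.camera("top");P=cloud(c);P[c["depth"]==0]=np.nan
print("edge angle",np.arctan(.0864))
print("tool axes cols",R.from_rotvec(env.state()["tcp_rot"]).as_matrix().round(3))
def blob(n,u,v,h):
    Q=P[v-h:v+h,u-h:u+h].reshape(-1,3);Q=Q[(Q[:,2]<.3)];z=np.percentile(Q[:,2],[50,90,98]);T=Q[Q[:,2]>z[2]-.006];print(n,z.round(4),((T.min(0)+T.max(0))/2).round(4),T.mean(0).round(4),np.ptp(T,axis=0).round(3),len(T))
blob("plunger",163,285,12);blob("bell",168,289,24)
for n,u,v,h in(("cheese",310,261,26),("jar",361,265,14),("tub",173,347,22),("honey",450,340,20),("yog",468,257,24)):blob(n,u,v,h)
im=c["img"][250:330,130:210];cv2.imwrite("pics/bell.png",cv2.resize(im[:,:,::-1],None,fx=6,fy=6,interpolation=cv2.INTER_CUBIC))
E
```

```text
edge angle 0.0861859669859788
tool axes cols [[ 0.395 -0.     0.919]
 [-0.919  0.001  0.395]
 [-0.001 -1.     0.   ]]
plunger [0.1432 0.1633 0.1665] [0.4934 0.325  0.1652] [0.4931 0.3247 0.1644] [0.019 0.019 0.009] 86
bell [0.1157 0.1443 0.164 ] [0.4934 0.325  0.1645] [0.4931 0.3246 0.1642] [0.019 0.019 0.01 ] 90
cheese [0.1381 0.1429 0.1448] [0.5627 0.0471 0.1429] [0.5622 0.0476 0.1416] [0.084 0.082 0.008] 1272
jar [0.1207 0.1566 0.1586] [ 0.5599 -0.0526  0.1569] [ 0.5599 -0.0524  0.1556] [0.036 0.037 0.009] 290
tub [0.169  0.1723 0.174 ] [0.3814 0.2856 0.1723] [0.3816 0.2855 0.1708] [0.07  0.069 0.009] 1083
honey [0.1359 0.176  0.1781] [ 0.4274 -0.2185  0.1763] [ 0.4282 -0.2187  0.1752] [0.05  0.049 0.008] 561
yog [0.192  0.2165 0.218 ] [ 0.5791 -0.2408  0.2159] [ 0.5789 -0.2404  0.2153] [0.064 0.065 0.008] 981
```

View pics/bell.png

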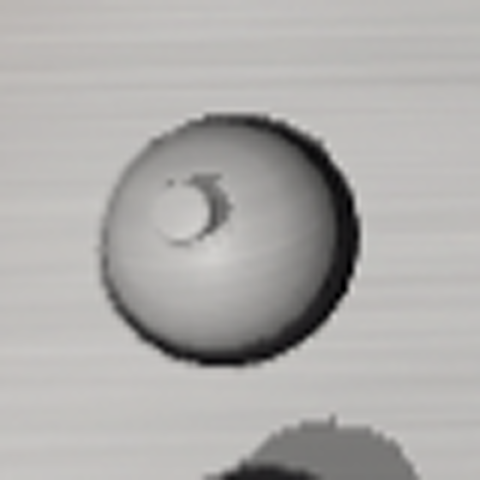

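Plunger top measures (0.493, 0.325, 0.164), which is 64 mm above the shelf as specified. The sizes of the cheese, jar, tub and slate also match. Next I turn the tool square to the shelf and fly behind the slate.

```bash
python3 -m creep '[[100,0,0,0,0.16],[100,0,0,0,0.16],[100,-4.1,0,2.1,0],[100,-4.1,0,2.1,0],[100,-4.1,0,2.1,0]]' && python3 -m creep '[[100,-4.1,0,2.1,0],[100,-4.1,0,2.1,0],[100,-4.1,0,2.1,0],[100,-4.1,0,2.1,0],[100,-4.1,0,2.1,0]]' && python3 -m creep '[[100,-4.1,0,2.1,0],[100,-4.1,0,2.1,0],[100,-4.1,0,2.0,0],[100,-4.1,0,2.1,0],[100,0,0,0,0]]'; python3 -c "
from h import *;print(R.from_rotvec(env.state()['tcp_rot']).as_matrix().round(3))"
```

```text
t: 0.82
eef_pos: [0.2794, -0.3991, 0.3036]
tcp_rot: [-1.248, 1.146, -1.146]
contact_force: [0.1, -0.8, -1.0]
gripper_width: 0.999
t: 1.45
eef_pos: [0.3665, -0.1857, 0.3039]
tcp_rot: [-1.248, 1.146, -1.146]
contact_force: [0.9, 0.4, -0.2]
gripper_width: 0.999
t: 2.08
eef_pos: [0.4354, -0.0142, 0.3038]
tcp_rot: [-1.251, 1.142, -1.142]
contact_force: [-0.2, 0.1, -0.1]
gripper_width: 1.002
[[ 0.091  0.     0.996]
 [-0.996  0.     0.091]
 [-0.    -1.     0.   ]]
```

```bash
python3 -m creep '[[100,0,4,0,0],[100,0,4,0,0],[100,0,3,0,0],[100,0,1.2,0,0],[100,0,0,0,0]]' && python3 -m creep '[[100,0,0.3,0,0],[100,0,0,0,0]]' && python3 -m creep '[[100,0,0.3,0,0],[100,0,0,0,0]]' && python3 -m creep '[[100,0,0.3,0,0],[100,0,0,0,0]]'; python3 - <<'E'
from h import *
c=env.camera("wrist");P=cloud(c);d=c["depth"];print(c["position"],R.from_rotvec(c["orientation"]).as_matrix().round(2))
cv2.imwrite("pics/w1.png",c["img"][:,:,::-1])
E
```

```text
t: 2.7
eef_pos: [0.4345, -0.0171, 0.1817]
tcp_rot: [-1.249, 1.147, -1.146]
contact_force: [-0.2, 0.3, 0.3]
gripper_width: 1.0
t: 2.95
eef_pos: [0.4355, -0.0169, 0.1797]
tcp_rot: [-1.248, 1.144, -1.147]
contact_force: [-0.3, 0.5, 1.8]
gripper_width: 1.001
t: 3.2
eef_pos: [0.4349, -0.0166, 0.1759]
tcp_rot: [-1.249, 1.146, -1.146]
contact_force: [0.5, 0.0, -0.1]
gripper_width: 0.996
t: 3.45
eef_pos: [0.4348, -0.0166, 0.1726]
tcp_rot: [-1.249, 1.146, -1.145]
contact_force: [-0.1, 0.2, 0.1]
gripper_width: 1.003
[ 0.517741   -0.00949767  0.24339415] [[ 0.08  0.94  0.32]
 [-1.    0.08  0.03]
 [-0.   -0.32  0.95]]
```

View pics/w1.png

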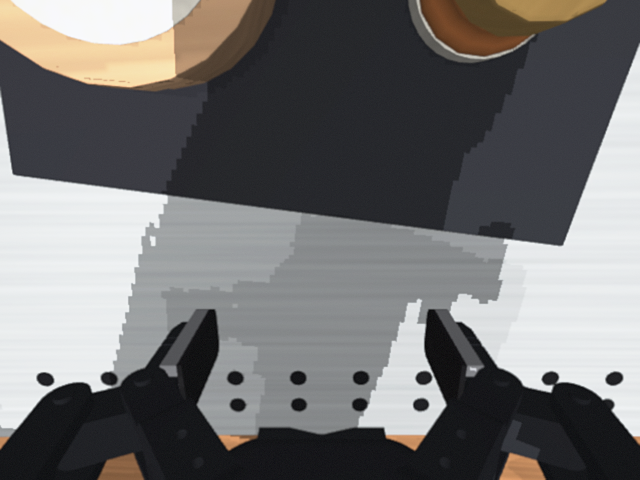

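The wrist view shows the two open fingers (tips about (210,315) and (435,315)) behind the slate's rear side, which runs (14,174)–(562,244). Both fingers lie within its width, the right side is nearer, and nothing is in the way. I feel down for the shelf next.

```bash
for i in 1; do python3 -m creep '[[100,0,0.5,0,0],[100,0,0,0,0]]';python3 -m creep '[[100,0,0.2,0,0],[100,0,0,0,0]]';python3 -m creep '[[100,0,0.2,0,0],[100,0,0,0,0]]';  done
```

```text
t: 3.75
eef_pos: [0.4346, -0.0166, 0.1674]
tcp_rot: [-1.249, 1.146, -1.145]
contact_force: [0.4, -0.2, -0.0]
gripper_width: 1.001
t: 4.0
eef_pos: [0.4348, -0.0166, 0.1657]
tcp_rot: [-1.249, 1.146, -1.146]
contact_force: [0.3, -0.1, 0.0]
gripper_width: 1.0
t: 4.25
eef_pos: [0.4348, -0.0166, 0.1638]
tcp_rot: [-1.249, 1.146, -1.146]
contact_force: [-0.2, 0.0, -0.0]
gripper_width: 1.003
```

```bash
python3 -m creep '[[100,0,0.2,0,0],[100,0,0,0,0]]';python3 -m creep '[[100,0,0.15,0,0],[100,0,0,0,0]]'; python3 - <<'E'
from h import *
s=env.state();print(s["contact_force"])
E
```

```text
t: 4.5
eef_pos: [0.4348, -0.0166, 0.1617]
tcp_rot: [-1.249, 1.146, -1.146]
contact_force: [-0.4, -0.6, 0.1]
gripper_width: 1.0
t: 4.75
eef_pos: [0.4348, -0.0167, 0.1603]
tcp_rot: [-1.249, 1.146, -1.146]
contact_force: [0.4, -0.0, 0.0]
gripper_width: 0.997
[ 0.42904904 -0.01169992  0.01957563]
```

```bash
python3 -m creep '[[100,0,0.1,0,0],[100,0,0,0,0]]';python3 -m creep '[[100,0,0.1,0,0],[100,0,0,0,0]]'
```

```text
t: 5.0
eef_pos: [0.435, -0.0167, 0.1595]
tcp_rot: [-1.248, 1.146, -1.146]
contact_force: [-0.3, -0.4, 1.1]
gripper_width: 0.999
t: 5.25
eef_pos: [0.435, -0.0166, 0.1594]
tcp_rot: [-1.248, 1.145, -1.146]
contact_force: [-3.2, 0.4, 10.0]
gripper_width: 1.002
```

```bash
python3 -m creep '[[100,0,-0.4,0,0],[100,0,0,0,0],[100,0,0,1,0],[100,0,0,1,0],[100,0,0,0.2,0]]';python3 -m creep '[[100,0,0,0.4,0],[100,0,0,0.4,0],[100,0,0,0.4,0]]'; python3 -m creep '[[100,0,0,0.4,0],[100,0,0,0.4,0],[100,0,0,0.4,0]]'; python3 -m creep '[[100,0,0,0.4,0],[100,0,0,0.4,0],[100,0,0,0.4,0],[100,0,0,0,0]]'
cat > m.py <<'E'
from h import *
import sys
c=env.camera("top");r,W,k=slate(c);e=edge(c);s=env.state()
(cx,cy),(w,h),a=r
a=a if w<h else a-90
a=(a+45)%90-45 if abs(a)>45 else a
th=np.radians(a);cx/=1000;cy/=1000;n=np.array([.9963,.0861])
f=np.array([cx,cy])+.075*np.array([np.cos(th),np.sin(th)])
print("slate",cx,cy,"size",w,h,"yaw",th,"rel",th-.0862,"front s",(f-[.6964,0])@n,"tcp",s["eef_pos"])
E
python3 m.py
```

```text
t: 5.88
eef_pos: [0.458, -0.0148, 0.1623]
tcp_rot: [-1.249, 1.145, -1.146]
contact_force: [0.1, -0.2, -0.2]
gripper_width: 1.002
t: 6.25
eef_pos: [0.466, -0.014, 0.1618]
tcp_rot: [-1.254, 1.151, -1.145]
contact_force: [-9.7, -3.5, 5.6]
gripper_width: 1.0
t: 6.62
eef_pos: [0.4781, -0.0133, 0.1618]
tcp_rot: [-1.254, 1.151, -1.146]
contact_force: [-9.0, -3.3, 4.2]
gripper_width: 0.998
t: 7.12
eef_pos: [0.4908, -0.0123, 0.1619]
tcp_rot: [-1.253, 1.149, -1.146]
contact_force: [-5.9, -3.3, 3.2]
gripper_width: 1.001
slate 0.532210693359375 0.0779141845703125 size 64.739501953125 50.18153381347656 yaw 0.06530467554205362 rel -0.020895324457946382 front s -0.08188876757816177 tcp [ 0.49078825 -0.01233305  0.16194204]
```

```bash
python3 - <<'E'
from h import *
a=env.camera("scene")["img"][150:330,180:420];b=env.camera("wrist")["img"]
a=cv2.resize(a,(640,480));cv2.imwrite("pics/two.png",cv2.resize(np.hstack([a,b]),(800,300),interpolation=cv2.INTER_AREA)[:,:,::-1])
E
```

```text
(no output)
```

View pics/two.png

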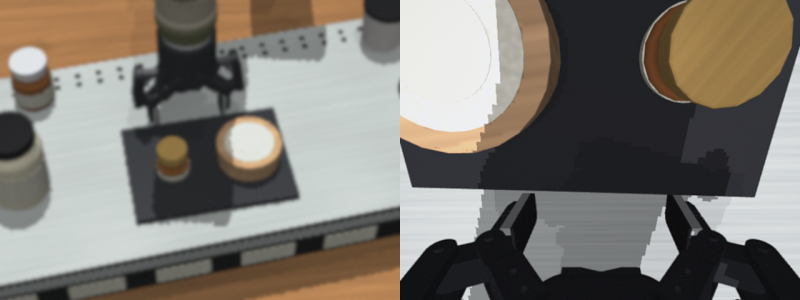

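Left: slate flat, load standing and clear of the gripper. Right: the rear side (188→197 rows) is nearly parallel to the fingers. Next I measure the front side, which the arm does not hide, in the scene camera.

```bash
cat > m.py <<'E'
from h import *
def meas():
    c=env.camera("scene");P=cloud(c);s=env.state();n=np.array([.9963,.0861]);t=np.array([-.0861,.9963])
    m=((c["img"].max(2)<80)&(abs(P[...,2]-.109)<.02)&(abs(P[...,1])<.16)&(P[...,0]>.48)).astype(np.uint8)
    m=cv2.morphologyEx(m,cv2.MORPH_OPEN,np.ones((3,3)))
    l,L,st,_=cv2.connectedComponentsWithStats(m);i=1+st[1:,4].argmax();v,u=np.nonzero(L==i)
    W=ray(c,np.c_[u,v],.109)[:,:2]-[.6964,0];S=W@n;T=W@t
    lo,hi=np.percentile(T,[1,99]);B=[(y,S[abs(T-y)<.004].max()) for y in np.arange(lo+.015,hi-.015,.006)]
    B=np.array(B);a=np.polyfit(B[:,0],B[:,1],1);r=B[:,1]-np.polyval(a,B[:,0])
    k=abs(r)<.004;a=np.polyfit(B[k,0],B[k,1],1)
    e=edge(c,.1);print("front mid s",np.polyval(a,(lo+hi)/2),"rel yaw",-np.arctan(a[0]),"T",lo,hi,"res",abs(r).max(),"scene edge",np.polyfit(e[:,1],e[:,0],1))
    print("tcp s",(s["eef_pos"][:2]-[.6964,0])@n,s["eef_pos"],s["contact_force"])
meas()
E
python3 m.py
```

```text
front mid s -0.03843103659115175 rel yaw -0.034715334526114916 T -0.08681214292278057 0.11065115957251441 res 0.0013654198935001555 scene edge [-0.08812605  0.69931314]
tcp s -0.20593651328238533 [ 0.49076385 -0.01232539  0.16193413] [-6.35500804 -4.01453647  2.29178088]
```

```bash
python3 -m creep '[[100,0,-0.1,0.2,0],[100,0,0,0.5,0],[100,0,0,0.5,0],[100,0,0,0.5,0],[100,0,0,0.5,0]]'; python3 -m creep '[[100,0,0,0.5,0],[100,0,0,0.5,0],[100,0,0,0.5,0],[100,0,0,0.5,0],[100,0,0,0.3,0]]'; python3 -m creep '[[100,0,0,0,0]]'; python3 m.py
```

```text
t: 7.95
eef_pos: [0.5147, -0.0096, 0.1631]
tcp_rot: [-1.249, 1.146, -1.145]
contact_force: [-3.9, 0.1, -3.8]
gripper_width: 1.002
t: 8.57
eef_pos: [0.5379, -0.0078, 0.1634]
tcp_rot: [-1.249, 1.146, -1.146]
contact_force: [-4.2, -0.4, -3.1]
gripper_width: 0.999
t: 8.7
eef_pos: [0.5381, -0.0078, 0.1636]
tcp_rot: [-1.248, 1.145, -1.146]
contact_force: [-1.5, -0.6, -1.3]
gripper_width: 1.002
front mid s 0.013203462334855883 rel yaw -0.00034256829417391533 T -0.08381154879116638 0.11510258404202095 res 0.001840283758539266 scene edge [-0.07395974  0.65459208]
tcp s -0.15834552812937197 [ 0.53814421 -0.00784299  0.16368047] [-2.42154883  0.87682624 -1.47251488]
```

```bash
python3 -m creep '[[100,0,0,0.5,0],[100,0,0,0.5,0],[100,0,0,0.5,0],[100,0,0,0.5,0],[100,0,0,0,0]]'; python3 m.py; cat > m2.py <<'E'
from h import *
from scipy.ndimage import gaussian_filter
c=env.camera("top");g=c["img"].max(2).astype(float);n=np.array([.9963,.0861]);t=np.array([-.0861,.9963])
# profile along each column: last bright->dark (shelf edge) and dark->wood (slate front)
out={"slate":[],"shelf":[]}
bright=c["img"].min(2)
for u in list(range(130,260,5))+list(range(410,490,5)):
    col=bright[180:240,u].astype(int);i=np.nonzero(col>130)[0]
    if len(i): out["shelf"].append((u,180+i[0]-.5))
for u in range(292,385,4):
    col=g[170:240,u];i=np.nonzero(col<75)[0]
    if len(i): out["slate"].append((u,170+i[0]-.5))
for k,z in(("shelf",.1),("slate",.109)):
    W=ray(c,out[k],z)[:,:2];a=np.polyfit(W[:,1],W[:,0],1);r=W[:,0]-np.polyval(a,W[:,1]);q=abs(r)<.003;a=np.polyfit(W[q,1],W[q,0],1)
    print(k,a,q.sum(),len(q),"x at y=0.015:",np.polyval(a,.015))
im=c["img"][170:330,230:430];cv2.imwrite("pics/top2.png",cv2.resize(im[:,:,::-1],None,fx=4,fy=3.75,interpolation=cv2.INTER_NEAREST))
E
python3 m2.py
```

```text
t: 9.38
eef_pos: [0.5574, -0.0061, 0.1637]
tcp_rot: [-1.249, 1.146, -1.146]
contact_force: [-5.2, 0.4, 0.5]
gripper_width: 1.0
front mid s 0.027807015561347938 rel yaw -0.0033454480852698762 T -0.08411557906915619 0.1165600835442364 res 0.0007545266834481194 scene edge [-0.0764791   0.65721395]
tcp s -0.13902920069641858 [ 0.55738328 -0.00611898  0.16366282] [-4.05293862 -0.15618674  1.0242321 ]
shelf [-0.08658574  0.6975452 ] 42 42 x at y=0.015: 0.6962464164164678Traceback (most recent call last):
  File "m2.py", line 14, in <module>
    W=ray(c,out[k],z)[:,:2];a=np.polyfit(W[:,1],W[:,0],1);r=W[:,0]-np.polyval(a,W[:,1]);q=abs(r)<.003;a=np.polyfit(W[q,1],W[q,0],1)
                                                                                                        ~~~~~~~~~~^^^^^^^^^^^^^^^^^
    raise TypeError("expected non-empty vector for x")
TypeError: expected non-empty vector for x
```

```bash
python3 - <<'E'
s=open('m2.py').read()
s=s.replace("col=g[170:240,u];i=np.nonzero(col<75)[0]\n    if len(i): out[\"slate\"].append((u,170+i[0]-.5))","col=g[150:212,u];i=np.nonzero(col>=75)[0]\n    if len(i): out[\"slate\"].append((u,150+i[-1]+.5))")
open('m2.py','w').write(s)
E
python3 m2.py
```

```text
shelf [-0.08658574  0.6975452 ] 42 42 x at y=0.015: 0.6962464164164678
slate [-0.06558666  0.67582991] 24 24 x at y=0.015: 0.6748461093533157
```

View pics/top2.png

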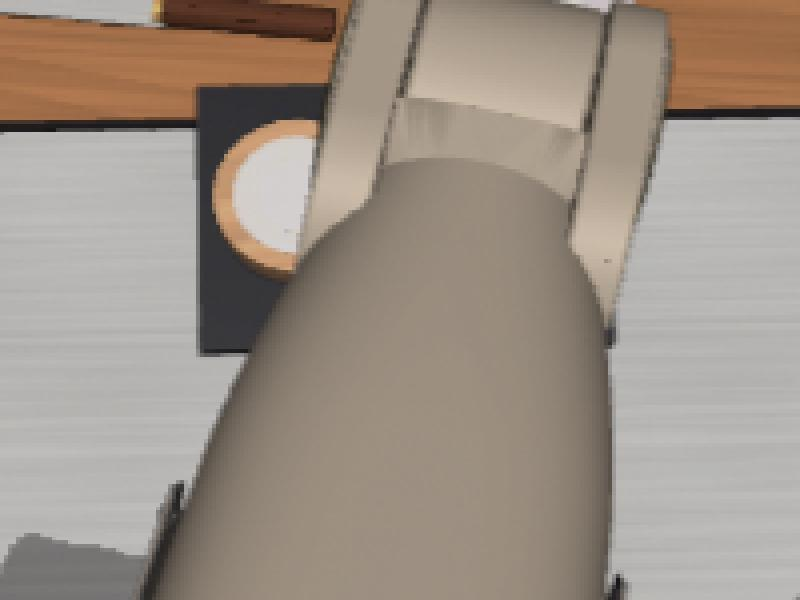

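The top view shows the slate's left front corner clear of the arm at crop (198,88). The shelf edge beside it is at about crop (190,128). I restrict the fit to columns 282–310.

```bash
sed -i 's/range(292,385,4)/range(282,309,2)/' m2.py; python3 m2.py
```

```text
shelf [-0.08658574  0.6975452 ] 42 42 x at y=0.015: 0.6962464164164678
slate [-0.06599499  0.67585285] 3 14 x at y=0.015: 0.6748629233476885
```

```bash
sed -i 's/g\[150:212/g[150:199/' m2.py; python3 m2.py
```

```text
shelf [-0.08658574  0.6975452 ] 42 42 x at y=0.015: 0.6962464164164678
slate [-0.06628644  0.71695852] 14 14 x at y=0.015: 0.7159642243832868
```

Both views agree: about 20–21 mm overhang (the scene figure includes about 6 mm from the visible front face). The finger contact offset of about 11 mm fits too. About 19.5 mm remains.

```bash
python3 -m creep '[[100,0,0,0.5,0],[100,0,0,0.5,0],[100,0,0,0.5,0],[100,0,0,0.4,0],[100,0,0,0,0]]'; python3 -m creep '[[100,0,0,0,0],[100,0,0,-1,0],[100,0,0,-2,0],[100,0,0,-2,0],[100,0,0,0,0]]'; python3 m.py; sed -i 's/g\[150:199/g[150:196/' m2.py; python3 m2.py
```

```text
t: 10.25
eef_pos: [0.5759, -0.0045, 0.1636]
tcp_rot: [-1.249, 1.146, -1.145]
contact_force: [-6.5, -0.6, 3.1]
gripper_width: 0.997
t: 10.88
eef_pos: [0.5263, -0.0088, 0.164]
tcp_rot: [-1.247, 1.145, -1.147]
contact_force: [-0.5, 0.2, -0.4]
gripper_width: 0.996
front mid s 0.04630330407056229 rel yaw -0.0006568427062747127 T -0.08481801853142952 0.11739763234854664 res 0.0006097570422298887 scene edge [-0.07879052  0.66295175]
tcp s -0.16919575826640867 [ 0.52734721 -0.00892529  0.16416017] [ 0.29701206  0.14926081 -0.33579295]
shelf [-0.08658574  0.6975452 ] 42 42 x at y=0.015: 0.6962464164164678
slate [0.54378478 0.66741997] 4 14 x at y=0.015: 0.6755767418510953
```

View pics/top2.png

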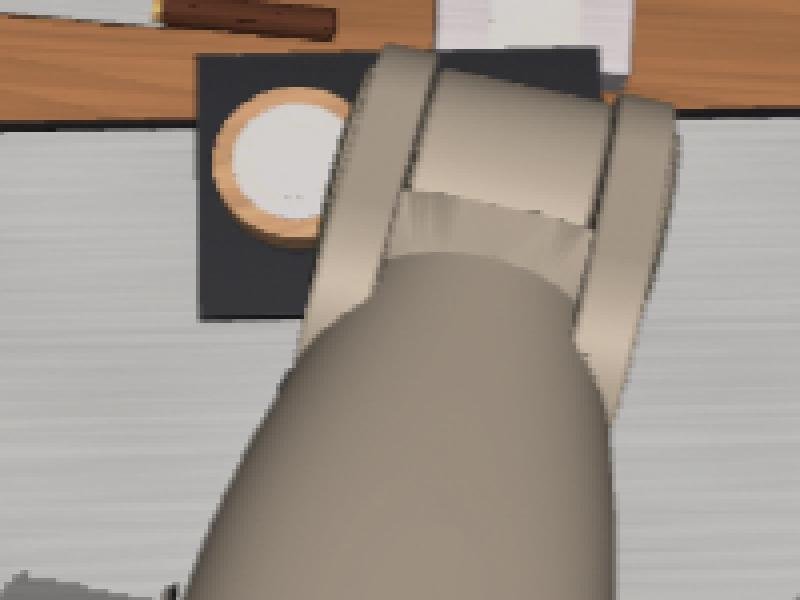

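Step 1 looks reached: about 39 mm by both the scene view and the finger position, square, and the load standing clear (cheese at (290,160) in the crop). Now I rise, shut the fingers and go to the bell.

```bash
python3 -m creep '[[100,0,-4,0,0],[100,0,-4,0,0],[100,0,-4,0,0],[0,0,0,0,0],[0,-4.8,0,0,0]]' 20; python3 -m creep '[[0,-4.8,0,0,0],[0,-4.8,0,0,0],[0,-4.8,0,0,0],[0,-4.8,0,0,0],[0,-4.8,0,0,0]]' ; python3 -m creep '[[0,-4.8,0,-0.3,0],[0,0,0,0,0]]'; python3 m2.py; python3 - <<'E'
from h import *
c=env.camera("scene");P=cloud(c)
a=c["img"][120:300,340:580];b=env.camera("wrist");print(b["position"])
cv2.imwrite("pics/bell2.png",cv2.resize(np.hstack([cv2.resize(a,(640,480)),b["img"]]),(800,300),interpolation=cv2.INTER_AREA)[:,:,::-1])
s=env.state();p=s["eef_pos"];A=R.from_rotvec(s["tcp_rot"]).as_matrix();print(p,"tool shift cm to plunger",A.T@(np.array([.4934,.3249,.164])-p)*100)
E
```

```text
t: 11.6
eef_pos: [0.5243, 0.0375, 0.2835]
tcp_rot: [-1.245, 1.147, -1.151]
contact_force: [0.9, 1.1, 0.0]
gripper_width: 0.604
t: 12.22
eef_pos: [0.5088, 0.1988, 0.2863]
tcp_rot: [-1.258, 1.094, -1.014]
contact_force: [0.1, 0.3, 0.8]
gripper_width: 0.003
t: 12.48
eef_pos: [0.5016, 0.2217, 0.2897]
tcp_rot: [-1.262, 1.077, -0.973]
contact_force: [-0.6, 0.2, -0.1]
gripper_width: 0.002
shelf [-0.06414667  0.70265866] 8 30 x at y=0.015: 0.7016964591431188
slate [0.54378478 0.66741997] 4 14 x at y=0.015: 0.6755767418510953
[0.58426694 0.23469507 0.36000401]
[0.50198618 0.2202572  0.28944109] tool shift cm to plunger [-9.36292477 13.31592453  1.61705123]
```

View pics/bell2.png

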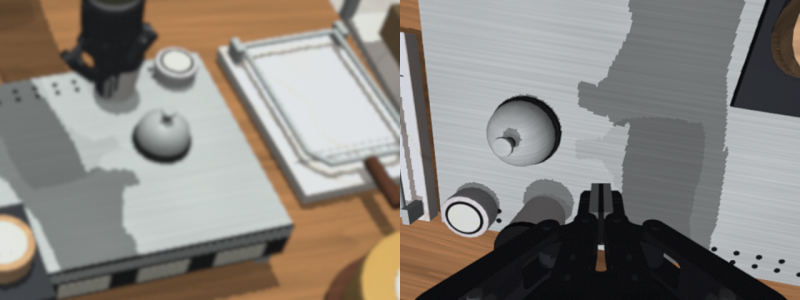

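The arm fell short and tilted while sliding left, probably at a joint limit. I check the joints.

```bash
python3 -c "
from h import *;s=env.state();print(s['joint_pos'].round(3));print(R.from_rotvec(s['tcp_rot']).as_matrix().round(3))"
```

```text
[ 0.234  0.261 -0.062  1.249  0.078  3.141]
[[ 0.232 -0.019  0.973]
 [-0.97   0.076  0.233]
 [-0.078 -0.997 -0.001]]
```

Joint 6 is at its limit (3.14). I turn the tool left (negative about tool y) to free it, then continue.

```bash
python3 -m creep '[[0,0,0,0,-0.18],[0,0,0,0,-0.18],[0,0,0,0,-0.18],[0,0,0,0,-0.18],[0,0,0,0,-0.18]]'; cat > b.py <<'E'
from h import *
s=env.state();p=s["eef_pos"];A=R.from_rotvec(s["tcp_rot"]).as_matrix();print(s["joint_pos"].round(3));print(A.round(3))
tip=p+A[:,1]*.073;print("tip",tip,"tool shift cm tip->plunger",A.T@(np.array([.4934,.3249,.164])-tip)*100)
E
python3 b.py
```

```text
t: 13.25
eef_pos: [0.5021, 0.2197, 0.2894]
tcp_rot: [-1.474, 0.362, -0.307]
contact_force: [-0.1, 0.0, -0.5]
gripper_width: -0.001
[ 0.233  0.261 -0.062  1.249  0.078  2.235]
[[ 0.908 -0.019  0.418]
 [-0.416  0.076  0.906]
 [-0.049 -0.997  0.061]]
tip [0.50072535 0.22526388 0.21659138] tool shift cm tip->plunger [-4.54875527  6.01375726  8.40310897]
```

Tilt of 4.5° remains, which is harmless for pressing. I move the tip over the plunger.

```bash
python3 -m creep '[[0,-1.15,0,2.1,0],[0,-1.15,0,2.1,0],[0,-1.15,0,2.1,0],[0,-1.1,0,2.1,0],[0,0,0,0,0]]'; python3 -m creep '[[0,0,2.5,0,0],[0,0,1.5,0,0],[0,0,0,0,0]]'; python3 b.py; python3 - <<'E'
from h import *
b=env.camera("wrist")["img"]
a=env.camera("scene")["img"][120:300,340:580]
cv2.imwrite("pics/bell3.png",cv2.resize(np.hstack([cv2.resize(a,(640,480)),b]),(800,300),interpolation=cv2.INTER_AREA)[:,:,::-1])
E
```

```text
t: 13.88
eef_pos: [0.4963, 0.3161, 0.2967]
tcp_rot: [-1.473, 0.365, -0.31]
contact_force: [0.5, -0.2, 0.2]
gripper_width: -0.004
t: 14.25
eef_pos: [0.4948, 0.3175, 0.2554]
tcp_rot: [-1.475, 0.369, -0.309]
contact_force: [-0.4, 0.7, 0.4]
gripper_width: -0.0
[ 0.404  0.345 -0.031  1.187  0.078  2.411]
[[ 0.906 -0.022  0.423]
 [-0.421  0.075  0.904]
 [-0.052 -0.997  0.058]]
tip [0.49317832 0.32298906 0.18265099] tool shift cm tip->plunger [0.03641214 1.87319817 0.07352273]
```

View pics/bell3.png

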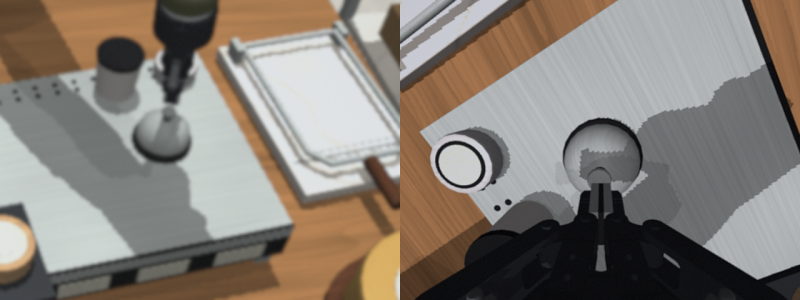

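The shut fingertips stand right above the plunger (wrist view (600,175)), clear of the dome, tub and mini cheese. Now I press down.

```bash
python3 -m creep '[[0,0,0.8,0,0],[0,0,0.8,0,0],[0,0,0,0,0]]'; python3 -m creep '[[0,0,0.2,0,0],[0,0,0.1,0,0],[0,0,0,0,0]]'; python3 -m creep '[[0,0,0.2,0,0],[0,0,0,0,0]]'
```

```text
t: 14.72
eef_pos: [0.4947, 0.3197, 0.24]
tcp_rot: [-1.474, 0.367, -0.309]
contact_force: [-0.7, -0.4, 0.5]
gripper_width: 0.002
t: 15.1
eef_pos: [0.4951, 0.3201, 0.238]
tcp_rot: [-1.473, 0.366, -0.31]
contact_force: [-0.1, -0.1, -0.0]
gripper_width: 0.001
t: 15.35
eef_pos: [0.4952, 0.3203, 0.2361]
tcp_rot: [-1.473, 0.365, -0.311]
contact_force: [0.5, -0.8, 0.6]
gripper_width: 0.0
```

```bash
python3 -m creep '[[0,0,0.2,0,0],[0,0,0,0,0]]'; python3 -m creep '[[0,0,0.2,0,0],[0,0,0,0,0]]'
```

```text
t: 15.6
eef_pos: [0.4952, 0.3204, 0.2341]
tcp_rot: [-1.473, 0.365, -0.311]
contact_force: [1.0, -1.9, 2.8]
gripper_width: -0.002
t: 15.85
eef_pos: [0.4952, 0.3204, 0.2321]
tcp_rot: [-1.473, 0.365, -0.311]
contact_force: [0.5, -1.2, 4.0]
gripper_width: 0.0
```

```bash
python3 -m creep '[[0,0,0.15,0,0],[0,0,0.1,0,0],[0,0,0,0,0]]'
```

```text
t: 16.23
eef_pos: [0.4952, 0.3205, 0.2311]
tcp_rot: [-1.473, 0.365, -0.312]
contact_force: [-1.3, -3.8, 12.6]
gripper_width: 0.005
```

The force passed the spring's 4.6 N to 12.6 N, so the plunger is at its stop. I lift off and check.

```bash
python3 -m creep '[[0,0,-1,0,0],[0,0,-3,0,0],[0,0,-4,0,0],[0,0,0,0,0]]'; sed -i 's/range(282,309,2)/range(284,380,4)/; s/g\[150:196/g[150:189/' m2.py; python3 m.py; python3 m2.py; python3 - <<'E'
from h import *
c=env.camera("top");cv2.imwrite("pics/end.png",c["img"][:,:,::-1])
P=cloud(c);P[c["depth"]==0]=np.nan
Q=P[245:300,280:390].reshape(-1,3)
E
```

```text
t: 16.73
eef_pos: [0.4974, 0.3152, 0.3123]
tcp_rot: [-1.47, 0.363, -0.313]
contact_force: [0.6, 0.4, 0.4]
gripper_width: 0.001
front mid s 0.04620830297607729 rel yaw -6.267312147085822e-05 T -0.0848591570610595 0.11752193615177615 res 0.0016822527127176995 scene edge [-0.08174205  0.66230698]
tcp s -0.17172382173952644 [0.49681741 0.31498618 0.31030425] [-0.37983916 -0.44997761 -1.26884294]
shelf [-0.08675142  0.69750198] 31 31 x at y=0.015: 0.6962007096445965
slate [-0.08324695  0.73726209] 24 24 x at y=0.015: 0.7360133884239531
```

View pics/end.png

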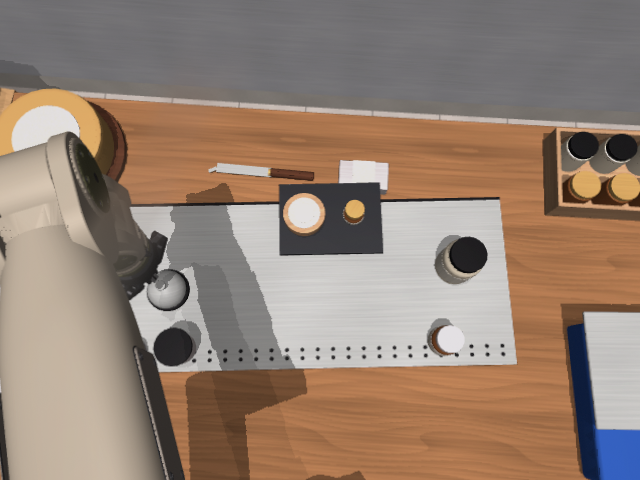

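The top view shows the slate square over the edge (front corners (279,185) and (381,183)), with the cheese (303,213) and jar (355,211) standing on it. Other items are where they were. The measured overhang is 39.7 mm with a yaw error of about 0.004 rad. I hand in.

```bash
python3 -c "
from bench import env;print(env.hand_in())"
```

```text
the job is handed in; nothing more can be done
None
```

The job is handed in, at about 17 s of the 51 s allowed. I pushed the slate from behind with the two open fingertips, then pressed the bell plunger with the shut fingertips and lifted clear.

- **Slate:** the top camera put its front 39.7 mm over the edge, within 0.004 rad of square. The scene camera gave 46 mm. I read that as about 39 mm, because that view includes the slate's front face (about 6 mm) and used an edge position about 1 mm off. The finger position also gave 39 mm.
- **Load and other items:** the last top view shows the cheese and jar standing on the slate. The jars, tub, butter and knife look unmoved, by eye only. The mini cheese was hidden behind the arm in that view.
- **Bell:** contact came at about the expected height, and the force rose through 4 N to 12.6 N after about 5 mm. That means the plunger went fully down. I did not measure that it came back up after the lift, as only its spring returns it.
- **Disagreements:** some early slate readings were wrong because the arm or the cheese got into the measurement, so I discarded them. Joint 6 reached its limit on the way to the bell and left the tool tilted about 4.5°, so I turned the tool and pressed with that tilt.

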